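Slide the blue coverslip carrier off the drying deck onto the drying stack

ROBOT

A 6-joint arm with a two-finger parallel gripper is mounted at the origin on a cart in front of the work surface, level with it; the furniture and walls round the work are solid. World frame = base frame: x ahead of the robot, y to its left, z up, the work surface at z = 0. Lengths are in m, angles in degrees, forces in N, time in s.
With the tool pointing down it reaches from about 0.3 to 0.85 m from the base axis. Payload 4.2 kg.
Tool frame: the origin (TCP) lies at the centre of the arm's flange, where the gripper is bolted on; the fingertips stand 191 mm ahead of it and the grasp point (between the pads) lies 172 mm ahead of it; z points along the fingers, y is the direction in which the jaws open and shut (so a half turn about z gives the same grasp; the last joint's range is limited). The gripper opens to 91 mm and grips with 3 to 60 N. Pads are 32 mm wide; open, the fingers measure 118 mm over their backs; the gripper's body (76 mm by 178 mm) begins 60 mm behind the grasp point.
Start: joints at [-74.714, 18.312, 89.639, -0, 72.044, -1.146], TCP at [0.163, -0.552, 0.405] pointing down, gripper open.
Joint ranges: [-177.97, 177.97], [-48.28, 115.42], [12.27, 149.76], [-77.06, 257.06], [2.81, 150.46], [-146.56, 146.56]. Speed limits (degrees/s): [147.25, 147.25, 180, 180, 180, 180].

INTERFACE

Orientations are given as a 3x3 rotation matrix whose columns are the frame's x, y, z axes.
In Python, from cell import get_state, imaging, job gives the robot as it stands.
- The arm moves only by the tool play_rows, never from a script. Its argument "commands" is a list of rows, each an object of numbers: "tx", "ty", "tz": the shift along the world's x, y, z in mm; "ax", "ay", "az": the turn, a rotation vector about the world's x, y, z in rad; "fingers": the closure, from 0 (fully open) to 1 (shut). In form: [{"tx": .., "ty": .., "tz": .., "ax": .., "ay": .., "az": .., "fingers": ..}, ...]. A call has 1 to 5 rows; each row is the pose to reach, as a shift and turn from the pose commanded when the call began; what a row does not reach only later rows make up. A row lasts 1/10 s, in which the tool goes at most 50 mm and 8.59 degrees, less where a joint would pass 70% of its speed; a pose out of reach is approached as far as the arm can. A call with a gripper value outside its range is refused whole. The fingers move at their own pace and stop on an object; "squeeze" is the grip in N (left out, the last holds). Time passes only in rows, so rows that repeat a pose let the fingers close. It gives the time, the measured TCP pose, the force and the opening at its end, in the units of the state.
- get_state(): the state, without advancing time (a new reading comes with each control period).
- imaging.grab_frame(name): name is "scene" or "top"; returns a dict with "image" (400x640x3 uint8, blue, green, red), "K" (3x3 intrinsics, pixels), "extrinsics" (4x4, takes a point from world to camera coordinates). Camera axes: x right, y down, z forward; pixel columns grow to the right and rows downward; lengths in m; the calibration is good to about 2 mm. A picture is of the moment at which its call begins. There is no depth.
- job.sign_off(): hands the job in, once; it reports no verdict.
The state is a dict: "time_s": time; "joint_positions": joint angles; "joint_vel": joint speeds; "joint_efforts": joint torques, N m; "ee_pos": TCP position; "ee_rot": TCP orientation; "wrist_force": force on the tool from outside, world axes, zero at the start; "wrist_torque": the same for the moment, N m; "opening": finger opening in m.
Only numpy, scipy, OpenCV 4.12 (cv2) and the standard library are available. Lean on these libraries where they do the work, as an engineer would, in place of code of your own. Each camera call takes 0.05 s, during which the arm holds its last target.

TASK

On the raised deck a blue and a yellow coverslip carrier lie flat between rails, too low to be gripped there. Slide the blue one along its lane until it sticks out over the deck's front edge (the one towards the robot), grip it by its two long sides where it sticks out, and lay it flat, centred and lengthwise on the white spacer of the drying stack, right side up and without dropping it. Leave the yellow carrier and the stack where they are.

Things in the scene. Friction and masses are not known exactly. Their poses are not given: they have to be found in the camera images.
- blue_carrier: thin flat blue plate with three glass coverslips set in its top, 130 (own x) x 56 (y) x 8 (z) mm, 80 g, loose. Origin: centre of its underside; z up. It lies lengthwise in one of the deck's two lanes, wholly on the deck. It slides freely when pushed at its rear end just above the lane's floor; it tips off if more than 65 mm sticks out over the edge (45 to 50 mm is good)
- yellow_carrier: the same plate in yellow, in the other lane; to be left alone
- deck: fixed raised aluminium deck, 200 (own x) x 144 (y) mm, upper face 60 mm above the worktop. Origin: centre of its footprint on the worktop. x runs along the lanes away from the robot: front edge x = -100 mm, free space before it. Black rails 8 mm wide, standing 10 mm above the upper face, at y = -68, 0, +68 mm, leave two lanes 60 mm wide centred at y = -34 and +34 mm, open at both ends
- deck_front (a point): middle of the deck's front edge, at the height of its upper face (60 mm above the worktop); axes as the deck
- stack: drying stack, one loose 0.6 kg piece: a blue carrier (130 x 56 x 8 mm) on the worktop with a white bridge-shaped spacer fixed on it, 100 (x) x 36 (y) mm, flat top 48 mm above the worktop. Origin: centre of the underside; x along the length. The spacer is narrower than a carrier: fingers holding a carrier by its long sides pass beside it, 40 mm deep
- stack_top (a point): centre of the spacer's flat top, 48 mm above the worktop; axes as the stack. The underside of the blue carrier is to rest here, its length along x, either way round
Not all that is in view belongs to the job. What is meant by the blue_carrier is not red, and is the larger of those in its own colour.

How it is judged (in metres and radians):
On the way:
1. the blue carrier lies level on the deck and sticks out at least 25 mm over its front edge (x of blue_carrier in the frame of deck_front between -0.015 and 0.04 m and z of blue_carrier in the frame of deck_front between -0.006 and 0.006 m and angle between blue_carrier's own z axis and vertical below 0.1 rad), for 0.2 s.
At the end, for the whole second after the job is handed in: The blue carrier lies released and still, flat and right side up on the stack's spacer: centred within 18 mm, underside within 5 mm of its top, level within 0.1 rad, lengthwise within 0.2 rad. The stack is upright, moved under 30 mm, the yellow carrier under 20 mm (horizontal distance between blue_carrier and stack_top below 0.018 m and z of blue_carrier in the frame of stack_top between -0.005 and 0.005 m and angle between the x axis of blue_carrier and the x axis of stack, either way round below 0.2 rad and angle between each of blue_carrier, stack's own z axis and vertical below 0.1 rad and linear speed of blue_carrier below 0.02 m/s and distance of stack from where it was at the start of the episode below 0.03 m and distance of yellow_carrier from where it was at the start of the episode below 0.02 m); the robot touches nothing.
It fails at once if the blue carrier is dropped or thrown (moves faster than 0.6 m/s while the fingers do not hold it) (linear speed of blue_carrier above 0.6 m/s and contact force between blue_carrier and the fingers below 0.5 N).
It fails at once if the yellow carrier is shifted more than 30 mm (distance of yellow_carrier from where it was at the start of the episode above 0.03 m).
It fails at once if the stack is tipped over or shoved more than 50 mm (angle between stack's own z axis and vertical above 0.5 rad or distance of stack from where it was at the start of the episode above 0.05 m).
It also fails if it takes over 48 s, if anything falls off the work surface, if the arm or the gripper's body presses on something with over 40 N, if the wrist force passes 120 N, or if a joint passes its speed limit or range.

## Working session

There is one attempt and no reset: what is moved stays moved. The work goes in short steps, Python scripts to look and compute and a tool call to move; the robot and the scene stay as the last step left them, time stands still between calls to the robot, and variables do not carry over. Pictures are saved under pics/ and viewed, and the job is handed in when it is done.

Besides the shell and the picture viewer there is one more tool, called after "Emit:" as name(argument=value, ...), one argument or row to a line, values as JSON. play_rows: Moves the arm, as the interface text tells. Its arguments: {"type":"object","properties":{"commands":{"type":"array"},"squeeze":{"type":"number"}},"required":["commands"]}

```bash
mkdir -p pics; ls; python3 - <<'E'
from cell import get_state, imaging
import cv2
for n in("scene","top"):
    f=imaging.grab_frame(n); cv2.imwrite(f"pics/{n}0.png",f["image"]); print(n,f["K"],f["extrinsics"])
print(get_state())
E
```

```text
pics
scene [[482.2816949    0.         315.6806345 ]
 [  0.         482.2816949  198.28617031]
 [  0.           0.           1.        ]] [[-0.7448694  -0.66720002 -0.00370156  0.34605586]
 [-0.34391677  0.38869464 -0.8547735   0.23501482]
 [ 0.57174367 -0.6354216  -0.51898802  0.64696932]
 [ 0.          0.          0.          1.        ]]
top [[391.40864237   0.         319.39974628]
 [  0.         391.40864237 196.99657119]
 [  0.           0.           1.        ]] [[ 0.02563395 -0.9996597  -0.00483619 -0.01215766]
 [-0.99763539 -0.02527284 -0.06391329  0.46745208]
 [ 0.06376932  0.00646311 -0.99794374  0.95073032]
 [ 0.          0.          0.          1.        ]]
{'time_s': 0.1, 'joint_positions': array([-7.47133645e+01,  1.83468792e+01,  8.96994290e+01, -2.92560219e-04,
        7.20443557e+01, -1.14534186e+00]), 'joint_vel': array([ 0.01837322, -0.12132628, -0.17278796, -0.03630792, -0.0292963 ,
       -0.06558769]), 'joint_efforts': array([ 1.24367405e-03, -4.13333058e+01, -2.32508540e+01,  7.28540076e-02,
        4.21002321e-02, -5.89943079e-05]), 'ee_pos': array([ 0.16261911, -0.55136451,  0.40401505]), 'ee_rot': array([[ 9.59155807e-01,  2.82877995e-01, -4.21877794e-04],
       [ 2.82878308e-01, -9.59154595e-01,  1.52511599e-03],
       [ 2.67757291e-05, -1.58216394e-03, -9.99998748e-01]]), 'wrist_force': array([-0.33107983, -0.62341104, -0.06257027]), 'wrist_torque': array([ 0.02457303, -0.00543554, -0.0022038 ]), 'opening': 0.09127438843202589}
```

View pics/top0.png

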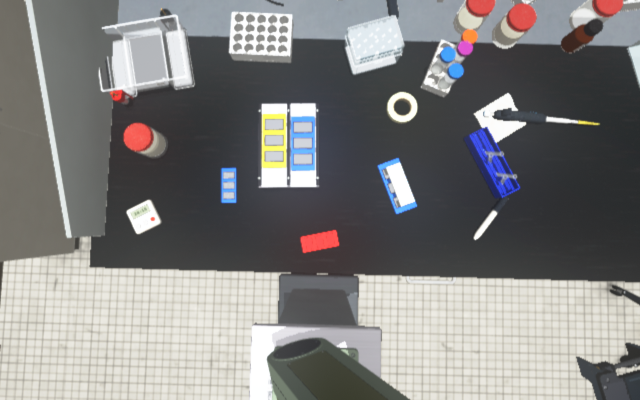

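View pics/scene0.png

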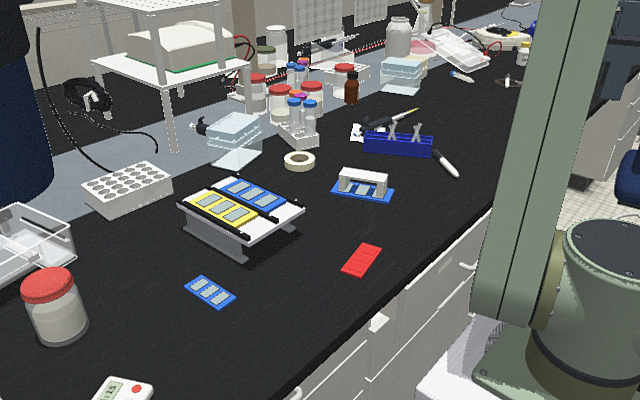

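Things that could be taken for the blue carrier, by pixel in the top view:
- blue plate in the deck lane (303,142)
- small blue plate on the worktop (229,185)
- blue base of the stack (397,186)
- dark-blue rack (493,163)
- red plate (320,241)

By the description, it is the one in the deck lane at (303,142). I'll check that with a close crop and measure.

```bash
cat > h.py <<'E'
import numpy as np,cv2
from cell import get_state, imaging
def grab(n,save=None):
    f=imaging.grab_frame(n)
    if save: cv2.imwrite(f"pics/{save}.png",f["image"])
    return f
def ray(f,uv,z):
    E=f["extrinsics"];R=E[:3,:3];t=E[:3,3];c=-R.T@t
    uv=np.atleast_2d(np.array(uv,float))
    d=np.c_[uv,np.ones(len(uv))]@np.linalg.inv(f["K"]).T@R
    return c+d*((z-c[2])/d[:,2])[:,None]
def proj(f,p):
    q=f["extrinsics"][:3,:3]@np.array(p,float)+f["extrinsics"][:3,3];q=f["K"]@q;return q[:2]/q[2]
def blobs(f,lo,hi,roi,z,minA=15):
    hsv=cv2.cvtColor(f["image"],cv2.COLOR_BGR2HSV)
    m=cv2.inRange(hsv,lo,hi);mm=np.zeros_like(m);x0,y0,x1,y1=roi;mm[y0:y1,x0:x1]=m[y0:y1,x0:x1]
    cs,_=cv2.findContours(mm,cv2.RETR_EXTERNAL,cv2.CHAIN_APPROX_NONE)
    pts=np.vstack([c for c in cs if len(c)>=minA]).reshape(-1,2)
    w=ray(f,pts,z)[:,:2]
    r=cv2.minAreaRect((w*1000).astype(np.float32))
    return pts,w,r
E
python3 - <<'E'
from h import *
f=grab("top","top1");im=f["image"]
c1=cv2.resize(im[95:195,245:345],None,fx=4,fy=4,interpolation=cv2.INTER_CUBIC)
c2=cv2.resize(im[140:240,360:440],None,fx=4,fy=4,interpolation=cv2.INTER_CUBIC)
cv2.imwrite("pics/c1.png",np.hstack([c1,c2]))
B=((100,120,80),(125,255,255))
for nm,lo,hi,roi,z in [("blue",*B,(285,95,325,195),.068),("yellow",(22,120,100),(35,255,255),(250,95,292,195),.068),("stackbase",*B,(370,150,425,220),.008),("spacer",(0,0,170),(180,60,255),(370,150,425,220),.048),("small",*B,(215,160,242,210),.004)]:
    p,w,r=blobs(f,lo,hi,roi,z);print(nm,r,w.min(0),w.max(0))
g=grab("scene","scene1");im=g["image"]
cv2.imwrite("pics/c2.png",cv2.resize(im[155:265,165:405],None,fx=3,fy=3,interpolation=cv2.INTER_CUBIC))
E
```

```text
blue ((590.72900390625, 42.53949737548828), (123.76974487304688, 54.335350036621094), 1.519424319267273) [0.52829521 0.01480613] [0.65314079 0.0712115 ]
yellow ((596.1802368164062, 110.88955688476562), (124.16077423095703, 54.1402702331543), 1.7908778190612793) [0.53367435 0.08196587] [0.65867256 0.13771631]
stackbase ((501.59063720703125, -191.688232421875), (133.23248291015625, 58.87360382080078), 22.00489044189453) [ 0.43068862 -0.24254632] [ 0.57062078 -0.14188077]
spacer ((499.807861328125, -187.2757110595703), (100.44698333740234, 47.00468444824219), 21.797990798950195) [ 0.44867188 -0.22560172] [ 0.55188823 -0.15082858]
small ((492.77655029296875, 228.0948486328125), (90.89949035644531, 37.68662643432617), 2.249943256378174) [0.44714405 0.20757715] [0.5383651  0.24861012]
```

View pics/c1.png

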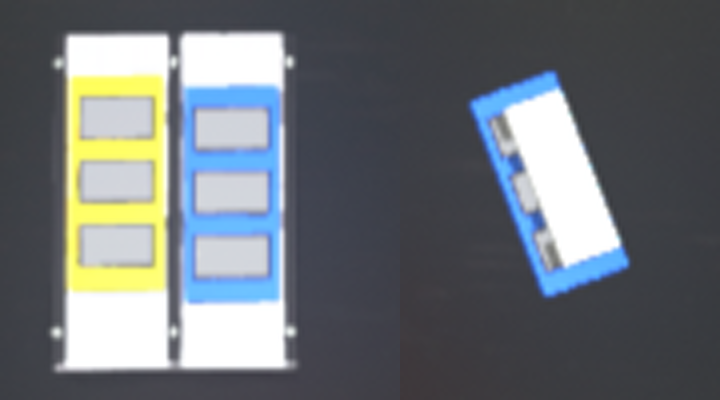

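View pics/c2.png

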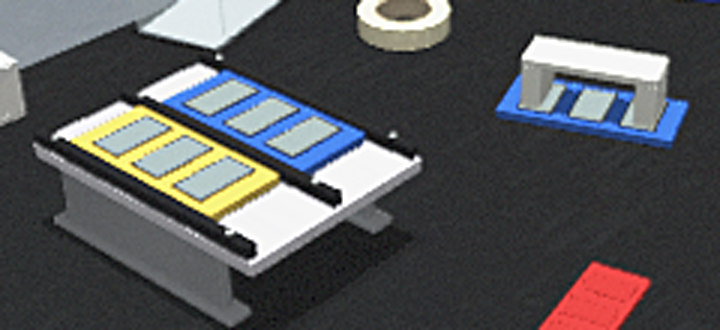

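```bash
python3 - <<'E'
from h import *
f=grab("top");g=grab("scene")
# deck white corners (left col front/back...) pixel in crop/4
C=lambda u,v:(245+u/4,95+v/4)
for n,p in dict(yl_bl=(66,33),bl_br=(282,33),yl_fl=(66,369),bl_fr=(285,367),bl_bl=(182,33),bl_fl=(181,367),yl_br=(168,33),yl_fr=(168,368)).items(): print(n,ray(f,C(*p),.06)[0].round(4))
# small checks in scene view: deck front corners px crop/3 + (165,155)
D=lambda u,v:(165+u/3,155+v/3)
for n,p,z in [("front right",(420,165),.06),("front left",(243,275),.06),("blue front right",(364,134),.068),("blue back left?",(160,104),.068),("spacer a",(540,35),.048),("b",(668,60),.048),("c",(660,83),.048),("d",(522,55),.048)]: print(n,ray(g,D(*p),z)[0].round(4))
for n,p,z in [("sp back l",(502,110),.048),("sp back r",(557,90),.048),("sp fr r",(622,248),.048),("sp fr l",(566,268),.048)]:
    print(n,ray(f,(360+(p[0]-400)/4,140+p[1]/4),z)[0].round(4))
p,w,r=blobs(f,(0,0,200),(180,40,255),(370,150,425,220),.048); print(r,cv2.boxPoints(r))
p,w,r=blobs(g,(100,120,80),(125,255,255),(325,170,400,210),.008); print("base scene",r,cv2.boxPoints(r))
p,w,r=blobs(g,(0,0,190),(180,60,255),(325,160,400,190),.048); print("spacer scene",r)
p,w,r=blobs(g,(100,120,80),(125,255,255),(205,165,295,225),.068); print("blue scene",r)
p,w,r=blobs(g,(22,120,100),(35,255,255),(175,165,295,235),.068); print("yel scene",r)
E
```

```text
yl_bl [0.6857 0.1436 0.06  ]
bl_br [0.6888 0.0145 0.06  ]
yl_fl [0.4843 0.1365 0.06  ]
bl_fr [0.4887 0.0075 0.06  ]
bl_bl [0.6873 0.0742 0.06  ]
bl_fl [0.4872 0.0688 0.06  ]
yl_br [0.6871 0.0826 0.06  ]
yl_fr [0.4864 0.0764 0.06  ]
front right [0.4822 0.0093 0.06  ]
front left [0.4788 0.1551 0.06  ]
blue front right [0.5242 0.0153 0.068 ]
blue back left? [0.6491 0.0763 0.068 ]
spacer a [ 0.5494 -0.1914  0.048 ]
b [ 0.4575 -0.2215  0.048 ]
c [ 0.4427 -0.1904  0.048 ]
d [ 0.5397 -0.1589  0.048 ]
sp back l [ 0.5402 -0.1567  0.048 ]
sp back r [ 0.553  -0.1894  0.048 ]
sp fr r [ 0.4594 -0.2292  0.048 ]
sp fr l [ 0.4466 -0.1961  0.048 ]
((499.95513916015625, -187.7802276611328), (100.37135314941406, 44.63044357299805), 21.84495735168457) [[ 445.06967 -185.74127]
 [ 461.67648 -227.16699]
 [ 554.8406  -189.81918]
 [ 538.23376 -148.39346]]
base scene ((498.5158996582031, -187.61839294433594), (131.99229431152344, 70.382568359375), 22.11693000793457) [[ 424.12646 -179.86398]
 [ 450.62537 -245.06763]
 [ 572.90533 -195.3728 ]
 [ 546.40643 -130.16916]]
spacer scene ((488.9630126953125, -165.35682678222656), (99.75310516357422, 91.7935562133789), 22.14424705505371)
blue scene ((586.268798828125, 42.96615219116211), (136.09426879882812, 58.54814910888672), 1.712039828300476)
yel scene ((591.0201416015625, 111.00601959228516), (136.79876708984375, 58.206111907958984), 1.810322642326355)
```

Emit:
play_rows(
  commands=[
    {"tx":30,"ty":33,"tz":0,"az":-0.05,"fingers":1},
    {"tx":62,"ty":70,"tz":0,"az":-0.1,"fingers":1},
    {"tx":94,"ty":107,"tz":0,"az":-0.15,"fingers":1},
    {"tx":126,"ty":144,"tz":0,"az":-0.2,"fingers":1},
    {"tx":158,"ty":180,"tz":0,"az":-0.256,"fingers":1},
  ],
  squeeze=10,
)

```text
schema error: expected keys tx, ty, tz, ax, ay, az, fingers
```

Emit:
play_rows(
  commands=[
    {"tx":32,"ty":36,"tz":0,"fingers":1},
    {"tx":64,"ty":72,"tz":0,"fingers":1},
    {"tx":96,"ty":108,"tz":0,"fingers":1},
    {"tx":128,"ty":144,"tz":0,"fingers":1},
    {"tx":160,"ty":180,"tz":0,"fingers":1},
  ],
)

```text
schema error: expected keys tx, ty, tz, ax, ay, az, fingers
```

All the keys are required.

Emit:
play_rows(
  commands=[
    {"tx":30,"ty":33,"tz":0,"ax":0,"ay":0,"az":-0.05,"fingers":1},
    {"tx":62,"ty":70,"tz":0,"ax":0,"ay":0,"az":-0.1,"fingers":1},
    {"tx":94,"ty":107,"tz":0,"ax":0,"ay":0,"az":-0.15,"fingers":1},
    {"tx":126,"ty":144,"tz":0,"ax":0,"ay":0,"az":-0.2,"fingers":1},
    {"tx":158,"ty":180,"tz":0,"ax":0,"ay":0,"az":-0.256,"fingers":1},
  ],
  squeeze=10,
)

```text
time_s: 0.8
ee_pos: [0.3215, -0.3698, 0.4049]
ee_rot: [[1.0, 0.028, 0.0], [0.028, -1.0, -0.0], [0.0, 0.0, -1.0]]
wrist_force: [0.8, -0.1, -0.2]
opening: 0.0543
```

Emit:
play_rows(
  commands=[
    {"tx":32,"ty":36,"tz":0,"ax":0,"ay":0,"az":0,"fingers":1},
    {"tx":64,"ty":72,"tz":0,"ax":0,"ay":0,"az":0,"fingers":1},
    {"tx":96,"ty":108,"tz":0,"ax":0,"ay":0,"az":0,"fingers":1},
    {"tx":128,"ty":144,"tz":0,"ax":0,"ay":0,"az":0,"fingers":1},
    {"tx":160,"ty":180,"tz":0,"ax":0,"ay":0,"az":0,"fingers":1},
  ],
)

```text
time_s: 1.3
ee_pos: [0.4816, -0.1898, 0.405]
ee_rot: [[1.0, 0.031, 0.0], [0.031, -1.0, -0.0], [0.0, 0.0, -1.0]]
wrist_force: [0.6, -0.6, -0.2]
opening: 0.014
```

Emit:
play_rows(
  commands=[
    {"tx":32,"ty":37,"tz":0,"ax":0,"ay":0,"az":0,"fingers":1},
    {"tx":64,"ty":74,"tz":0,"ax":0,"ay":0,"az":0,"fingers":1},
    {"tx":96,"ty":111,"tz":0,"ax":0,"ay":0,"az":0,"fingers":1},
    {"tx":128,"ty":148,"tz":0,"ax":0,"ay":0,"az":0,"fingers":1},
    {"tx":160,"ty":185,"tz":0,"ax":0,"ay":0,"az":0,"fingers":1},
  ],
)

```text
time_s: 1.8
ee_pos: [0.6417, -0.0047, 0.4047]
ee_rot: [[1.0, 0.031, 0.0], [0.031, -1.0, -0.0], [-0.0, 0.0, -1.0]]
wrist_force: [0.4, -0.7, -0.4]
opening: 0.0005
```

Emit:
play_rows(
  commands=[
    {"tx":25,"ty":28,"tz":0,"ax":0,"ay":0,"az":0,"fingers":1},
    {"tx":44,"ty":49,"tz":-20,"ax":0,"ay":0,"az":0,"fingers":1},
    {"tx":44,"ty":49,"tz":-60,"ax":0,"ay":0,"az":0,"fingers":1},
    {"tx":44,"ty":49,"tz":-95,"ax":0,"ay":0,"az":0,"fingers":1},
    {"tx":44,"ty":49,"tz":-115,"ax":0,"ay":0,"az":0,"fingers":1},
  ],
)

```text
time_s: 2.3
ee_pos: [0.6839, 0.0429, 0.286]
ee_rot: [[0.999, 0.032, -0.006], [0.032, -1.0, -0.0], [-0.006, 0.0, -1.0]]
wrist_force: [-0.7, -0.0, 0.9]
opening: 0.0004
```

```bash
python3 - <<'E'
from h import *
f=grab("top","top2");g=grab("scene","scene2")
cv2.imwrite("pics/c3.png",np.hstack([cv2.resize(f["image"][80:200,230:350],None,fx=3,fy=3),cv2.resize(g["image"][120:260,170:310],(360,360))]))
print(get_state()["ee_pos"])
E
```

```text
[0.6837022  0.04256322 0.28570246]
```

View pics/c3.png

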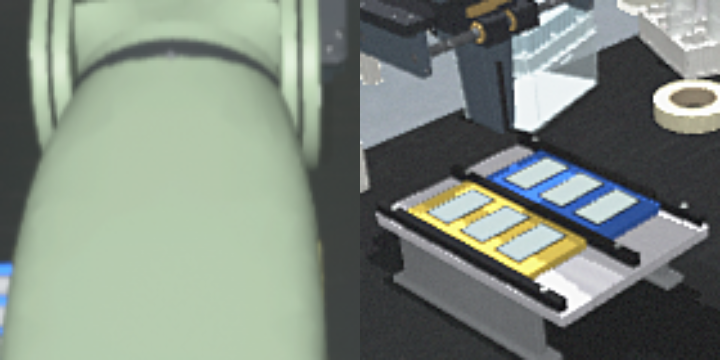

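The closed fingers (scene crop, about (490,110)) hang behind the blue carrier, over its lane. Now I lower them.

Emit:
play_rows(
  commands=[
    {"tx":2,"ty":1,"tz":-15,"ax":0,"ay":0,"az":0,"fingers":1},
    {"tx":2,"ty":1,"tz":-28,"ax":0,"ay":0,"az":0,"fingers":1},
    {"tx":2,"ty":1,"tz":-32,"ax":0,"ay":0,"az":0,"fingers":1},
    {"tx":2,"ty":1,"tz":-34,"ax":0,"ay":0,"az":0,"fingers":1},
    {"tx":2,"ty":1,"tz":-34,"ax":0,"ay":0,"az":0,"fingers":1},
  ],
)

```text
time_s: 2.9
ee_pos: [0.6867, 0.0435, 0.256]
ee_rot: [[1.0, 0.031, 0.0], [0.031, -1.0, -0.0], [0.0, 0.0, -1.0]]
wrist_force: [-0.7, -0.2, 0.5]
opening: 0.0007
```

```bash
python3 - <<'E'
from h import *
g=grab("scene","scene3")
cv2.imwrite("pics/c4.png",cv2.resize(g["image"][130:230,190:310],None,fx=5,fy=5,interpolation=cv2.INTER_CUBIC))
s=get_state();print(s["ee_pos"],s["wrist_force"])
E
```

```text
[0.68681172 0.04346516 0.25632433] [ 1.00400234 -0.2759964  -0.37011482]
```

View pics/c4.png

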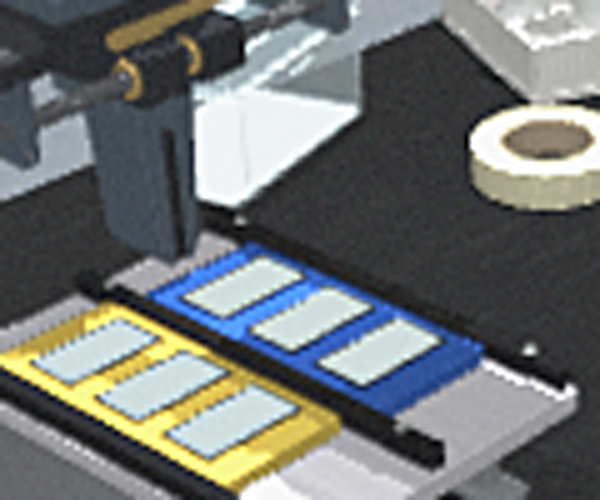

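Emit:
play_rows(
  commands=[
    {"tx":0,"ty":0,"tz":-2,"ax":0,"ay":0,"az":0,"fingers":1},
    {"tx":-6,"ty":0,"tz":-2,"ax":0,"ay":0,"az":0,"fingers":1},
    {"tx":-14,"ty":0,"tz":-2,"ax":0,"ay":0,"az":0,"fingers":1},
    {"tx":-22,"ty":-1,"tz":-2,"ax":0,"ay":0,"az":0,"fingers":1},
    {"tx":-30,"ty":-1,"tz":-2,"ax":0,"ay":0,"az":0,"fingers":1},
  ],
)

```text
time_s: 3.45
ee_pos: [0.6557, 0.0424, 0.2539]
ee_rot: [[1.0, 0.031, 0.0], [0.031, -1.0, -0.0], [0.0, 0.0, -1.0]]
wrist_force: [0.6, -0.9, -0.9]
opening: 0.0001
```

Emit:
play_rows(
  commands=[
    {"tx":-10,"ty":0,"tz":0,"ax":0,"ay":0,"az":0,"fingers":1},
    {"tx":-20,"ty":0,"tz":0,"ax":0,"ay":0,"az":0,"fingers":1},
    {"tx":-30,"ty":-1,"tz":0,"ax":0,"ay":0,"az":0,"fingers":1},
    {"tx":-40,"ty":-1,"tz":0,"ax":0,"ay":0,"az":0,"fingers":1},
    {"tx":-48,"ty":-1,"tz":0,"ax":0,"ay":0,"az":0,"fingers":1},
  ],
)

```text
time_s: 3.95
ee_pos: [0.6077, 0.0415, 0.2539]
ee_rot: [[1.0, 0.031, 0.0], [0.031, -1.0, -0.0], [0.0, 0.0, -1.0]]
wrist_force: [0.2, 0.0, -0.2]
opening: 0.0005
```

```bash
python3 - <<'E'
from h import *
g=grab("scene","scene4")
cv2.imwrite("pics/c5.png",cv2.resize(g["image"][130:240,190:330],None,fx=5,fy=5,interpolation=cv2.INTER_CUBIC))
s=get_state();print(s["ee_pos"],s["wrist_force"])
p,w,r=blobs(g,(100,120,80),(125,255,255),(205,165,320,240),.068); print("blue scene",r,w.min(0),w.max(0))
E
```

```text
[0.60663861 0.04147277 0.25378845] [-1.98366541 -0.55609287 -0.00501871]
blue scene ((519.4852294921875, 43.7718620300293), (137.95590209960938, 62.973182678222656), 1.3213186264038086) [0.45008188 0.01114725] [0.58903615 0.0741022 ]
```

View pics/c5.png

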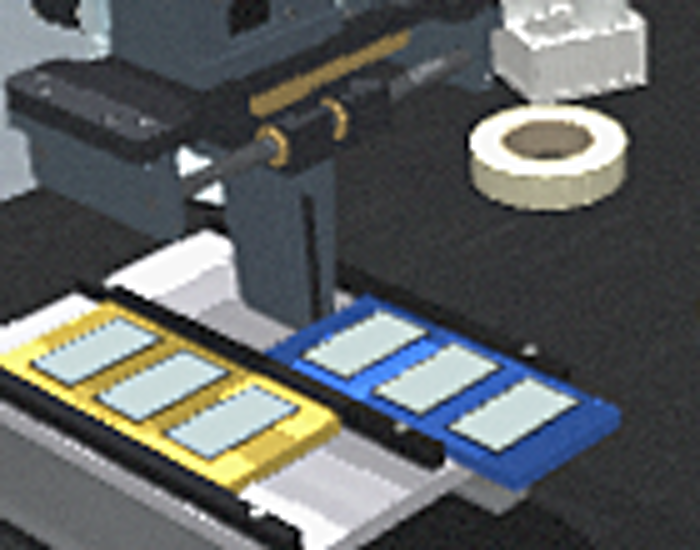

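The carrier has moved about 67 mm and sticks out about 26 mm. I'll push another 20 mm, then back off.

Emit:
play_rows(
  commands=[
    {"tx":-7,"ty":0,"tz":0,"ax":0,"ay":0,"az":0,"fingers":1},
    {"tx":-14,"ty":0,"tz":0,"ax":0,"ay":0,"az":0,"fingers":1},
    {"tx":-18,"ty":0,"tz":0,"ax":0,"ay":0,"az":0,"fingers":1},
    {"tx":-20,"ty":0,"tz":0,"ax":0,"ay":0,"az":0,"fingers":1},
    {"tx":-20,"ty":0,"tz":0,"ax":0,"ay":0,"az":0,"fingers":1},
  ],
)

```text
time_s: 4.5
ee_pos: [0.5884, 0.0415, 0.2537]
ee_rot: [[1.0, 0.031, -0.001], [0.031, -1.0, -0.0], [-0.001, 0.0, -1.0]]
wrist_force: [-0.2, -0.2, 0.4]
opening: 0.0008
```

Emit:
play_rows(
  commands=[
    {"tx":10,"ty":0,"tz":0,"ax":0,"ay":0,"az":0,"fingers":1},
    {"tx":15,"ty":0,"tz":30,"ax":0,"ay":0,"az":0,"fingers":1},
    {"tx":15,"ty":0,"tz":80,"ax":0,"ay":0,"az":0,"fingers":1},
    {"tx":15,"ty":-20,"tz":120,"ax":0,"ay":0,"az":0,"fingers":0},
    {"tx":15,"ty":-50,"tz":140,"ax":0,"ay":0,"az":0,"fingers":0},
  ],
)

```text
time_s: 5.0
ee_pos: [0.605, -0.008, 0.3981]
ee_rot: [[0.999, 0.033, 0.007], [0.033, -0.999, 0.0], [0.007, 0.0, -1.0]]
wrist_force: [0.8, -0.8, 0.2]
opening: 0.0134
```

```bash
python3 - <<'E'
from h import *
g=grab("scene","scene5");f=grab("top","top5")
cv2.imwrite("pics/c6.png",np.hstack([cv2.resize(g["image"][150:250,190:330],(560,400)),cv2.resize(f["image"][100:220,240:300],(200,400))]))
s=get_state();print(s["ee_pos"],s["wrist_force"])
p,w,r=blobs(g,(100,120,80),(125,255,255),(205,165,320,240),.068); print("blue scene",r,w.min(0),w.max(0))
E
```

```text
[ 0.60495741 -0.01102763  0.39786822] [-0.11482878  1.2349128   0.06023203]
blue scene ((499.8665771484375, 44.032066345214844), (137.06362915039062, 63.6039924621582), 1.3355499505996704) [0.43066359 0.0113059 ] [0.56903917 0.07450029]
```

View pics/c6.png

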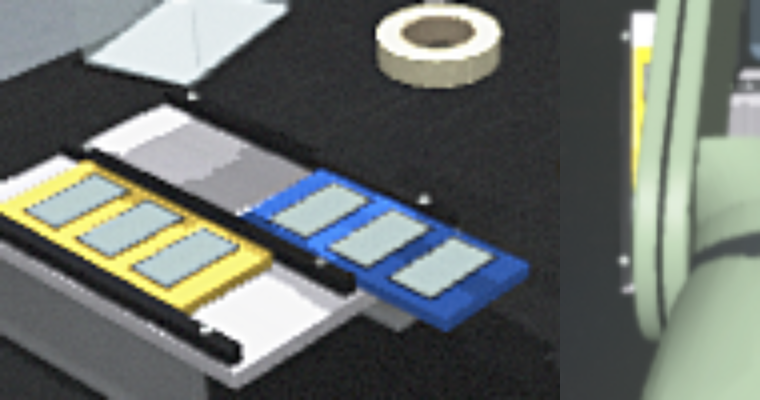

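The carrier is level and sticks out about 47 mm, with its front edge at x≈0.439. Next I go over the part that sticks out, with the fingers open.

Emit:
play_rows(
  commands=[
    {"tx":-40,"ty":15,"tz":0,"ax":0,"ay":0,"az":0,"fingers":0},
    {"tx":-80,"ty":30,"tz":0,"ax":0,"ay":0,"az":0,"fingers":0},
    {"tx":-120,"ty":42,"tz":0,"ax":0,"ay":0,"az":0,"fingers":0},
    {"tx":-145,"ty":49,"tz":0,"ax":0,"ay":0,"az":0,"fingers":0},
    {"tx":-145,"ty":49,"tz":-20,"ax":0,"ay":0,"az":0,"fingers":0},
  ],
)

```text
time_s: 5.6
ee_pos: [0.4566, 0.0416, 0.3749]
ee_rot: [[0.999, 0.032, 0.002], [0.032, -0.999, 0.001], [0.002, -0.001, -1.0]]
wrist_force: [1.6, 0.3, 0.0]
opening: 0.0614
```

Emit:
play_rows(
  commands=[
    {"tx":0,"ty":0,"tz":-20,"ax":0,"ay":0,"az":0,"fingers":0},
    {"tx":0,"ty":0,"tz":-40,"ax":0,"ay":0,"az":0,"fingers":0},
    {"tx":0,"ty":0,"tz":-60,"ax":0,"ay":0,"az":0,"fingers":0},
    {"tx":0,"ty":0,"tz":-70,"ax":0,"ay":0,"az":0,"fingers":0},
    {"tx":0,"ty":0,"tz":-70,"ax":0,"ay":0,"az":0,"fingers":0},
  ],
)

```text
time_s: 6.1
ee_pos: [0.4584, 0.0407, 0.3021]
ee_rot: [[1.0, 0.031, -0.004], [0.031, -1.0, -0.0], [-0.004, 0.0, -1.0]]
wrist_force: [-0.8, -0.3, 1.2]
opening: 0.0912
```

```bash
python3 - <<'E'
from h import *
g=grab("scene","scene6");f=grab("top","top6")
cv2.imwrite("pics/c7.png",np.hstack([cv2.resize(g["image"][130:250,190:350],(540,400)),cv2.resize(f["image"][100:220,260:340],(260,400))]))
s=get_state();print(s["ee_pos"],s["wrist_force"],s["opening"])
E
```

```text
[0.45911767 0.04065377 0.30395211] [0.48226053 0.25910583 0.25355631] 0.0911939386844791
```

View pics/c7.png

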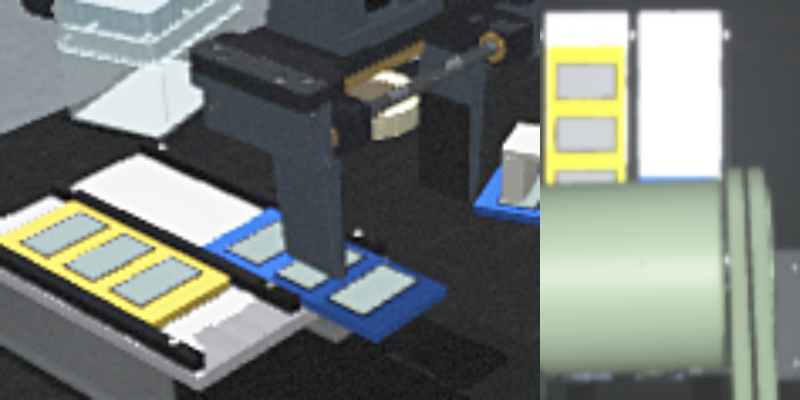

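```bash
python3 - <<'E'
from h import *
f=grab("top")
hsv=cv2.cvtColor(f["image"],cv2.COLOR_BGR2HSV)
m=cv2.inRange(hsv,(100,100,60),(125,255,255))[:,288:322]
ys,xs=np.nonzero(m[140:165]);ys+=140
print(ys.min(),xs.min()+288,xs[ys==ys.min()+1].max()+288)
print(ray(f,(303,ys.min()),.068), ray(f,(xs.min()+288,ys.min()),.068),ray(f,(xs.max()+289,ys.min()),.068))
print(f["image"][148:158,303])
E
```

```text
Traceback (most recent call last):
ValueError: zero-size array to reduction operation maximum which has no identity
```

```bash
python3 - <<'E'
from h import *
f=grab("top")
print(f["image"][149:157,303]); print(f["image"][153,286:322].tolist())
print(ray(f,(303,153),.068),ray(f,(289.5,153),.068),ray(f,(314,153),.068))
E
```

```text
[[255 255 255]
 [255 255 255]
 [255 255 254]
 [255 248 241]
 [245 181 143]
 [152 147 130]
 [136 153 139]
 [143 161 147]]
[[145, 183, 182], [104, 108, 105], [99, 101, 97], [113, 111, 106], [175, 143, 129], [248, 180, 135], [250, 184, 136], [250, 184, 136], [247, 181, 137], [246, 181, 138], [247, 182, 138], [247, 183, 139], [247, 183, 139], [247, 183, 139], [245, 181, 141], [244, 180, 142], [245, 181, 142], [245, 181, 143], [245, 180, 142], [245, 181, 143], [242, 180, 142], [225, 171, 141], [223, 170, 141], [223, 171, 142], [224, 173, 143], [225, 174, 143], [221, 173, 144], [196, 169, 147], [197, 184, 171], [199, 197, 191], [116, 116, 112], [112, 121, 111], [139, 157, 142], [143, 162, 146], [143, 162, 146], [137, 155, 140]]
[[0.56675238 0.04057231 0.068     ]] [[0.56596655 0.07228128 0.068     ]] [[0.56739249 0.01474327 0.068     ]]
```

The rear edge reads x≈0.567, so the front edge is near 0.438 and the grip spot at x 0.459 is free of the deck. I'll go down and grip.

Emit:
play_rows(
  commands=[
    {"tx":0,"ty":0,"tz":-20,"ax":0,"ay":0,"az":0,"fingers":0},
    {"tx":0,"ty":0,"tz":-40,"ax":0,"ay":0,"az":0,"fingers":0},
    {"tx":0,"ty":0,"tz":-58,"ax":0,"ay":0,"az":0,"fingers":0},
    {"tx":0,"ty":0,"tz":-67,"ax":0,"ay":0,"az":0,"fingers":0},
    {"tx":0,"ty":0,"tz":-67,"ax":0,"ay":0,"az":0,"fingers":0},
  ],
)

```text
time_s: 6.8
ee_pos: [0.4586, 0.0405, 0.2364]
ee_rot: [[1.0, 0.031, -0.001], [0.031, -1.0, -0.0], [-0.001, 0.0, -1.0]]
wrist_force: [-0.3, 0.4, -0.2]
opening: 0.0913
```

Emit:
play_rows(
  commands=[
    {"tx":0,"ty":0,"tz":0,"ax":0,"ay":0,"az":0,"fingers":0.2},
    {"tx":0,"ty":0,"tz":0,"ax":0,"ay":0,"az":0,"fingers":0.3},
    {"tx":0,"ty":0,"tz":0,"ax":0,"ay":0,"az":0,"fingers":0.4},
    {"tx":0,"ty":0,"tz":0,"ax":0,"ay":0,"az":0,"fingers":0.5},
    {"tx":0,"ty":0,"tz":0,"ax":0,"ay":0,"az":0,"fingers":0.6},
  ],
  squeeze=10,
)

```text
time_s: 7.3
ee_pos: [0.4587, 0.0405, 0.2371]
ee_rot: [[1.0, 0.031, 0.001], [0.031, -1.0, -0.0], [0.001, 0.0, -1.0]]
wrist_force: [0.2, 0.0, 0.7]
opening: 0.0557
```

Emit:
play_rows(
  commands=[
    {"tx":0,"ty":0,"tz":0,"ax":0,"ay":0,"az":0,"fingers":0.8},
    {"tx":0,"ty":0,"tz":0,"ax":0,"ay":0,"az":0,"fingers":1},
    {"tx":0,"ty":0,"tz":0,"ax":0,"ay":0,"az":0,"fingers":1},
    {"tx":0,"ty":0,"tz":0,"ax":0,"ay":0,"az":0,"fingers":1},
    {"tx":0,"ty":0,"tz":0,"ax":0,"ay":0,"az":0,"fingers":1},
  ],
  squeeze=40,
)

```text
time_s: 7.8
ee_pos: [0.4587, 0.0405, 0.237]
ee_rot: [[1.0, 0.031, 0.001], [0.031, -1.0, -0.0], [0.001, 0.0, -1.0]]
wrist_force: [-1.0, 0.0, 4.4]
opening: 0.0553
```

```bash
python3 - <<'E'
from h import *
g=grab("scene","scene7")
cv2.imwrite("pics/c8.png",cv2.resize(g["image"][130:250,190:350],(720,540)))
s=get_state();print(s["ee_pos"],s["wrist_force"],s["opening"])
E
```

```text
[0.45874484 0.04050451 0.23698612] [-0.31724951 -0.09385809  5.43933571] 0.05577045225040048
```

View pics/c8.png

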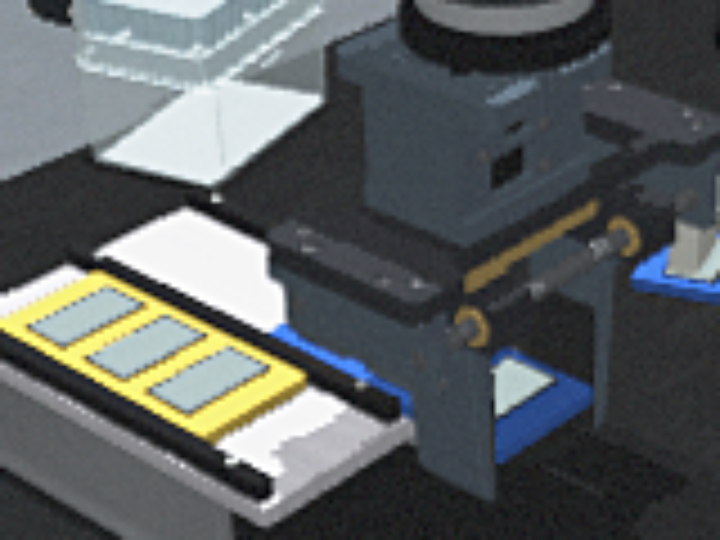

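Gripped: the opening is 55.8 mm, as it should be on a 56 mm plate. Lift gently.

Emit:
play_rows(
  commands=[
    {"tx":0,"ty":0,"tz":4,"ax":0,"ay":0,"az":0,"fingers":1},
    {"tx":0,"ty":0,"tz":12,"ax":0,"ay":0,"az":0,"fingers":1},
    {"tx":0,"ty":0,"tz":24,"ax":0,"ay":0,"az":0,"fingers":1},
    {"tx":0,"ty":0,"tz":40,"ax":0,"ay":0,"az":0,"fingers":1},
    {"tx":0,"ty":0,"tz":56,"ax":0,"ay":0,"az":0,"fingers":1},
  ],
)

```text
time_s: 8.35
ee_pos: [0.4584, 0.0405, 0.2934]
ee_rot: [[1.0, 0.031, -0.001], [0.031, -1.0, -0.0], [-0.001, 0.0, -1.0]]
wrist_force: [0.2, 0.7, -0.5]
opening: 0.0556
```

Emit:
play_rows(
  commands=[
    {"tx":0,"ty":0,"tz":16,"ax":0,"ay":0,"az":0,"fingers":1},
    {"tx":0,"ty":0,"tz":30,"ax":0,"ay":0,"az":0,"fingers":1},
    {"tx":0,"ty":0,"tz":40,"ax":0,"ay":0,"az":0,"fingers":1},
    {"tx":0,"ty":0,"tz":44,"ax":0,"ay":0,"az":0,"fingers":1},
    {"tx":0,"ty":0,"tz":44,"ax":0,"ay":0,"az":0,"fingers":1},
  ],
)

```text
time_s: 8.85
ee_pos: [0.4586, 0.0405, 0.3371]
ee_rot: [[1.0, 0.031, 0.001], [0.031, -1.0, -0.0], [0.001, 0.0, -1.0]]
wrist_force: [-1.2, 1.1, -1.4]
opening: 0.0557
```

```bash
python3 - <<'E'
from h import *
g=grab("scene","scene8");f=grab("top","top8")
cv2.imwrite("pics/c9.png",np.hstack([cv2.resize(g["image"][90:250,190:350],(500,500)),cv2.resize(f["image"][100:220,260:332],(300,500))]))
s=get_state();print(s["ee_pos"],s["wrist_force"],s["wrist_torque"],s["opening"])
E
```

```text
[0.45841282 0.04047924 0.33622592] [ 0.51345543  0.31114056 -1.04191823] [0.02930618 0.06030508 0.00549636] 0.05598769803684812
```

View pics/c9.png

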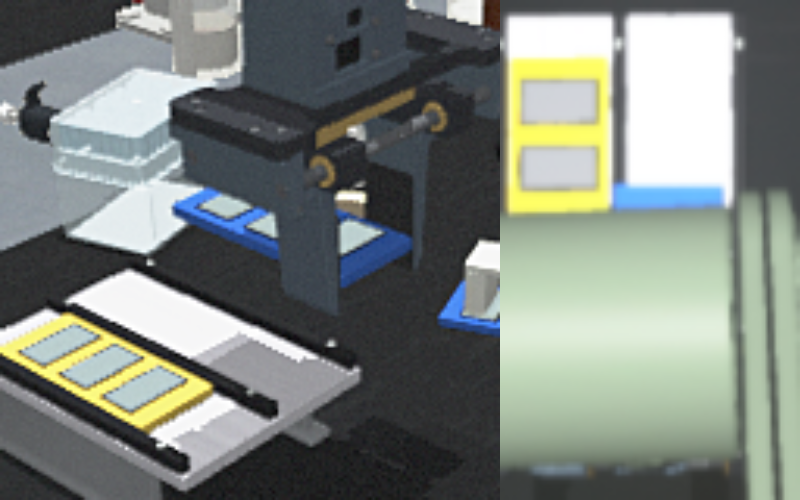

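```bash
python3 - <<'E'
from h import *
g=grab("scene");f=grab("top")
cv2.imwrite("pics/c10.png",cv2.resize(g["image"][140:185,235:335],(800,360),interpolation=cv2.INTER_CUBIC))
# expected projections: level carrier, grip at (.4585,.0405), underside z = .060+.0993
zu=.060+(.3363-.237); a=np.radians(1.8); ux=np.array([np.cos(a),np.sin(a)]);uy=np.array([-ux[1],ux[0]])
c=np.array([.4585,.0405])+.0445*ux
for sx in(-65,65):
  for sy in(-28,28):
    for z in(0,8):
      p=np.r_[c+sx/1000*ux+sy/1000*uy,zu+z/1000]; q=proj(g,p); print(sx,sy,z,q.round(1),((q-[235,140])*8).round(0),proj(f,p).round(1))
i=f["image"];print(i[138:152,300].tolist());print(i[146,284:320].tolist())
E
```

```text
-65 -28 0 [322.  169.9] [696. 239.] [312.9 206.1]
-65 -28 8 [322.  165.7] [696. 205.] [312.9 206. ]
-65 28 0 [299.8 182.6] [518. 341.] [286.2 206.3]
-65 28 8 [299.7 178.2] [518. 306.] [285.9 206.1]
65 -28 0 [266.9 148.6] [255.  69.] [312.6 144.7]
65 -28 8 [266.7 144.6] [254.  37.] [312.6 144. ]
65 28 0 [244.2 159.3] [ 74. 154.] [286.2 144.9]
65 28 8 [243.8 155.1] [ 71. 121.] [285.8 144.1]
[[255, 255, 255], [255, 255, 255], [255, 255, 255], [255, 255, 255], [255, 255, 254], [254, 253, 252], [254, 230, 208], [255, 194, 121], [255, 186, 105], [255, 186, 105], [255, 184, 106], [243, 164, 115], [150, 146, 129], [136, 153, 139]]
[[112, 255, 254], [146, 254, 254], [227, 236, 236], [239, 157, 119], [254, 181, 102], [255, 186, 103], [255, 186, 103], [255, 186, 104], [255, 186, 104], [255, 186, 104], [255, 186, 104], [255, 186, 104], [255, 186, 105], [255, 186, 105], [255, 186, 105], [255, 187, 106], [255, 186, 105], [255, 187, 106], [255, 187, 106], [255, 186, 106], [255, 187, 106], [255, 187, 106], [255, 189, 107], [255, 189, 107], [255, 189, 106], [255, 189, 106], [255, 189, 107], [255, 189, 107], [255, 187, 110], [253, 211, 175], [254, 254, 253], [240, 237, 235], [125, 123, 120], [102, 106, 100], [112, 122, 112], [109, 120, 110]]
```

View pics/c10.png

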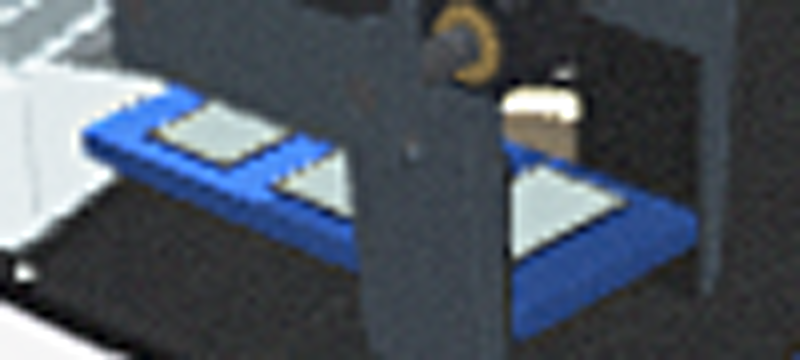

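It's held level: the seen corners match a level plate to 1–2 px. Now I carry it to the stack, with a shift in y of -249 mm and a turn of +0.352 rad.

Emit:
play_rows(
  commands=[
    {"tx":0,"ty":-10,"tz":0,"ax":0,"ay":0,"az":0.015,"fingers":1},
    {"tx":0,"ty":-30,"tz":0,"ax":0,"ay":0,"az":0.05,"fingers":1},
    {"tx":0,"ty":-55,"tz":0,"ax":0,"ay":0,"az":0.09,"fingers":1},
    {"tx":0,"ty":-80,"tz":0,"ax":0,"ay":0,"az":0.13,"fingers":1},
    {"tx":0,"ty":-105,"tz":0,"ax":0,"ay":0,"az":0.17,"fingers":1},
  ],
)

```text
time_s: 9.55
ee_pos: [0.4585, -0.0654, 0.3362]
ee_rot: [[0.98, 0.201, -0.001], [0.201, -0.98, 0.0], [-0.001, -0.0, -1.0]]
wrist_force: [0.5, 0.3, -1.4]
opening: 0.0552
```

Emit:
play_rows(
  commands=[
    {"tx":0,"ty":-25,"tz":0,"ax":0,"ay":0,"az":0.035,"fingers":1},
    {"tx":0,"ty":-50,"tz":0,"ax":0,"ay":0,"az":0.07,"fingers":1},
    {"tx":0,"ty":-75,"tz":0,"ax":0,"ay":0,"az":0.105,"fingers":1},
    {"tx":0,"ty":-100,"tz":0,"ax":0,"ay":0,"az":0.14,"fingers":1},
    {"tx":0,"ty":-120,"tz":0,"ax":0,"ay":0,"az":0.165,"fingers":1},
  ],
)

```text
time_s: 10.05
ee_pos: [0.4585, -0.1858, 0.3362]
ee_rot: [[0.934, 0.358, -0.001], [0.358, -0.934, 0.0], [-0.001, -0.0, -1.0]]
wrist_force: [0.2, -0.3, -0.1]
opening: 0.0557
```

Emit:
play_rows(
  commands=[
    {"tx":0,"ty":-14,"tz":0,"ax":0,"ay":0,"az":0.012,"fingers":1},
    {"tx":0,"ty":-22,"tz":0,"ax":0,"ay":0,"az":0.017,"fingers":1},
    {"tx":0,"ty":-24,"tz":0,"ax":0,"ay":0,"az":0.017,"fingers":1},
    {"tx":0,"ty":-24,"tz":-15,"ax":0,"ay":0,"az":0.017,"fingers":1},
    {"tx":0,"ty":-24,"tz":-30,"ax":0,"ay":0,"az":0.017,"fingers":1},
  ],
)

```text
time_s: 10.55
ee_pos: [0.4587, -0.208, 0.3066]
ee_rot: [[0.928, 0.374, 0.001], [0.374, -0.928, -0.0], [0.001, 0.0, -1.0]]
wrist_force: [0.2, -0.1, -1.6]
opening: 0.0556
```

Emit:
play_rows(
  commands=[
    {"tx":0,"ty":0,"tz":-15,"ax":0,"ay":0,"az":0,"fingers":1},
    {"tx":0,"ty":0,"tz":-30,"ax":0,"ay":0,"az":0,"fingers":1},
    {"tx":0,"ty":0,"tz":-45,"ax":0,"ay":0,"az":0,"fingers":1},
    {"tx":0,"ty":0,"tz":-55,"ax":0,"ay":0,"az":0,"fingers":1},
    {"tx":0,"ty":0,"tz":-55,"ax":0,"ay":0,"az":0,"fingers":1},
  ],
)

```text
time_s: 11.05
ee_pos: [0.4583, -0.2078, 0.2505]
ee_rot: [[0.927, 0.374, -0.003], [0.374, -0.927, 0.001], [-0.002, -0.002, -1.0]]
wrist_force: [0.5, -0.6, -1.3]
opening: 0.0559
```

```bash
python3 - <<'E'
from h import *
g=grab("scene","scene9");f=grab("top","top9")
cv2.imwrite("pics/c11.png",np.hstack([cv2.resize(g["image"][110:230,300:440],(500,430)),cv2.resize(f["image"][130:230,350:420],(300,430))]))
s=get_state();print(s["ee_pos"],s["ee_rot"],s["wrist_force"],s["wrist_torque"],s["opening"])
E
```

```text
[ 0.45887179 -0.20832804  0.2520028 ] [[ 9.27508960e-01  3.73800834e-01  2.55637308e-04]
 [ 3.73800871e-01 -9.27508974e-01 -1.12972452e-04]
 [ 1.94876700e-04  2.00340410e-04 -9.99999961e-01]] [ 0.92824582 -0.55873575 -1.94000207] [0.01213781 0.05241996 0.00966438] 0.05550565528612655
```

View pics/c11.png

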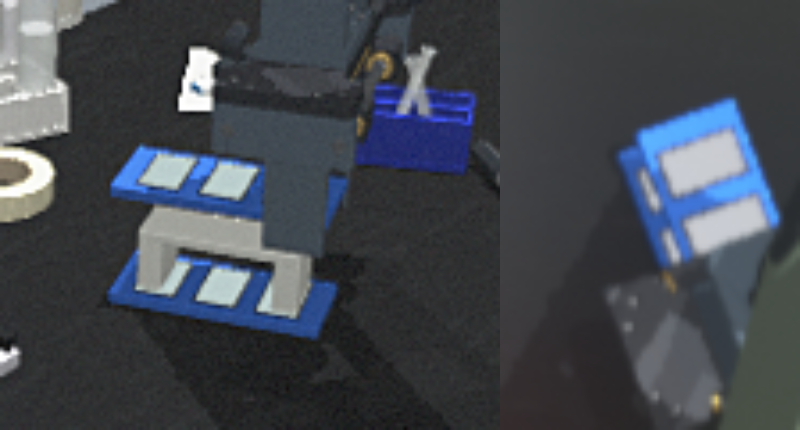

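```bash
python3 - <<'E'
from h import *
f=grab("top");i=f["image"]
a,b=ray(f,[(382,161.4),(404.8,153)],.083)[:,:2]
d=a-b; n=np.array([-d[1],d[0]])/np.linalg.norm(d); n=n if n[0]>0 else -n
print(a,b,np.linalg.norm(d),"centre",(a+b)/2-.065*n,"yaw",np.degrees(np.arctan2(n[1],n[0])))
print("stack base rear-left",ray(f,(377.5,165.3),.008)[0], "initial box corner:",end="")
a=np.radians(22);u=np.array([np.cos(a),np.sin(a)]);v=np.array([-u[1],u[0]]);print(np.array([.4995,-.192])+.065*u+.028*v)
E
```

```text
[ 0.54908599 -0.14279337] [ 0.56992461 -0.19503536] 0.05624476560455291 centre [ 0.49913116 -0.19299679] yaw 21.746384493591577
stack base rear-left [ 0.55097589 -0.14313976  0.008     ] initial box corner:[ 0.54927797 -0.14168942]
```

The carrier's centre reads (0.499, -0.193), which is within 1–2 mm of the stack's centre, and its width reads 56.2 mm as it should. Lower.

Emit:
play_rows(
  commands=[
    {"tx":0,"ty":0,"tz":-8,"ax":0,"ay":0,"az":0,"fingers":1},
    {"tx":0,"ty":0,"tz":-15,"ax":0,"ay":0,"az":0,"fingers":1},
    {"tx":0,"ty":0,"tz":-20,"ax":0,"ay":0,"az":0,"fingers":1},
    {"tx":0,"ty":0,"tz":-23,"ax":0,"ay":0,"az":0,"fingers":1},
    {"tx":0,"ty":0,"tz":-23,"ax":0,"ay":0,"az":0,"fingers":1},
  ],
)

```text
time_s: 11.7
ee_pos: [0.4585, -0.2085, 0.2282]
ee_rot: [[0.928, 0.373, -0.001], [0.373, -0.928, 0.0], [-0.001, -0.001, -1.0]]
wrist_force: [-1.0, -0.4, 0.4]
opening: 0.0559
```

Emit:
play_rows(
  commands=[
    {"tx":0,"ty":0,"tz":-1,"ax":0,"ay":0,"az":0,"fingers":1},
    {"tx":0,"ty":0,"tz":-2,"ax":0,"ay":0,"az":0,"fingers":1},
    {"tx":0,"ty":0,"tz":-3,"ax":0,"ay":0,"az":0,"fingers":1},
    {"tx":0,"ty":0,"tz":-3,"ax":0,"ay":0,"az":0,"fingers":1},
    {"tx":0,"ty":0,"tz":-3,"ax":0,"ay":0,"az":0,"fingers":1},
  ],
)

```text
time_s: 12.2
ee_pos: [0.4587, -0.2085, 0.2258]
ee_rot: [[0.928, 0.374, 0.0], [0.374, -0.928, -0.0], [0.0, 0.0, -1.0]]
wrist_force: [0.3, -0.2, -0.7]
opening: 0.0555
```

Emit:
play_rows(
  commands=[
    {"tx":0,"ty":0,"tz":-0.5,"ax":0,"ay":0,"az":0,"fingers":1},
    {"tx":0,"ty":0,"tz":-1,"ax":0,"ay":0,"az":0,"fingers":1},
    {"tx":0,"ty":0,"tz":-1,"ax":0,"ay":0,"az":0,"fingers":1},
  ],
)

```text
time_s: 12.5
ee_pos: [0.4587, -0.2085, 0.2251]
ee_rot: [[0.928, 0.373, 0.0], [0.373, -0.928, -0.0], [0.0, 0.0, -1.0]]
wrist_force: [-1.0, -0.0, 3.5]
opening: 0.0555
```

```bash
python3 - <<'E'
from h import *
g=grab("scene","scene10")
cv2.imwrite("pics/c12.png",cv2.resize(g["image"][140:210,320:410],(720,560),interpolation=cv2.INTER_CUBIC))
s=get_state();print(s["ee_pos"],s["wrist_force"],s["wrist_torque"])
E
```

```text
[ 0.45868716 -0.20853585  0.22514947] [-1.78608739 -0.27423313  3.85656073] [ 0.03419924  0.1819573  -0.05609269]
```

View pics/c12.png

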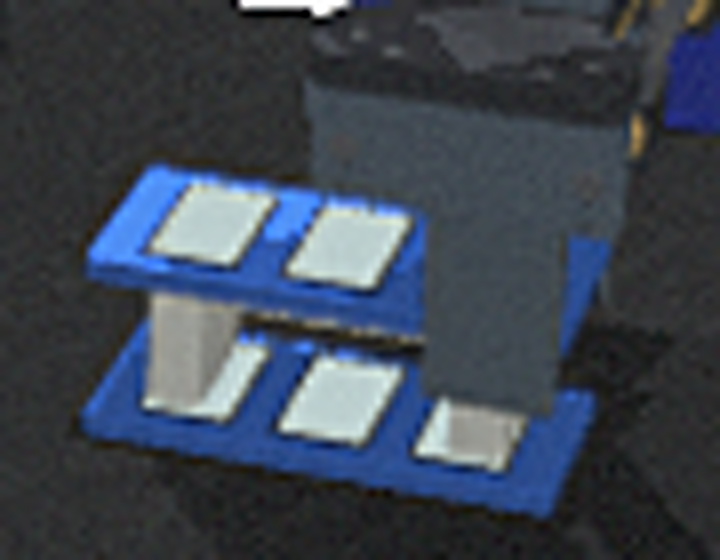

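Contact at 4 N, and the carrier sits parallel on the spacer. Release, then retreat straight up.

Emit:
play_rows(
  commands=[
    {"tx":0,"ty":0,"tz":0,"ax":0,"ay":0,"az":0,"fingers":0.38},
    {"tx":0,"ty":0,"tz":0,"ax":0,"ay":0,"az":0,"fingers":0.35},
    {"tx":0,"ty":0,"tz":0,"ax":0,"ay":0,"az":0,"fingers":0.3},
    {"tx":0,"ty":0,"tz":0,"ax":0,"ay":0,"az":0,"fingers":0.15},
    {"tx":0,"ty":0,"tz":0,"ax":0,"ay":0,"az":0,"fingers":0},
  ],
  squeeze=5,
)

```text
time_s: 13.05
ee_pos: [0.4587, -0.2085, 0.2247]
ee_rot: [[0.928, 0.374, -0.0], [0.374, -0.928, -0.0], [-0.0, -0.0, -1.0]]
wrist_force: [-0.4, -0.5, 1.1]
opening: 0.0769
```

Emit:
play_rows(
  commands=[
    {"tx":0,"ty":0,"tz":0,"ax":0,"ay":0,"az":0,"fingers":0},
    {"tx":0,"ty":0,"tz":0,"ax":0,"ay":0,"az":0,"fingers":0},
    {"tx":0,"ty":0,"tz":0,"ax":0,"ay":0,"az":0,"fingers":0},
  ],
)

```text
time_s: 13.35
ee_pos: [0.4586, -0.2085, 0.2247]
ee_rot: [[0.928, 0.373, -0.0], [0.373, -0.928, -0.0], [-0.0, 0.0, -1.0]]
wrist_force: [0.1, -0.8, -0.7]
opening: 0.0912
```

Emit:
play_rows(
  commands=[
    {"tx":0,"ty":0,"tz":8,"ax":0,"ay":0,"az":0,"fingers":0},
    {"tx":0,"ty":0,"tz":20,"ax":0,"ay":0,"az":0,"fingers":0},
    {"tx":0,"ty":0,"tz":40,"ax":0,"ay":0,"az":0,"fingers":0},
    {"tx":0,"ty":0,"tz":70,"ax":0,"ay":0,"az":0,"fingers":0},
    {"tx":0,"ty":0,"tz":110,"ax":0,"ay":0,"az":0,"fingers":0},
  ],
)

```text
time_s: 13.85
ee_pos: [0.4581, -0.2082, 0.3358]
ee_rot: [[0.928, 0.373, -0.002], [0.373, -0.928, 0.001], [-0.002, -0.002, -1.0]]
wrist_force: [0.7, 0.4, 0.2]
opening: 0.0909
```

Emit:
play_rows(
  commands=[
    {"tx":-20,"ty":-30,"tz":40,"ax":0,"ay":0,"az":0,"fingers":0},
    {"tx":-40,"ty":-65,"tz":60,"ax":0,"ay":0,"az":0,"fingers":0},
    {"tx":-60,"ty":-100,"tz":60,"ax":0,"ay":0,"az":0,"fingers":0},
    {"tx":-80,"ty":-135,"tz":60,"ax":0,"ay":0,"az":0,"fingers":0},
    {"tx":-100,"ty":-170,"tz":60,"ax":0,"ay":0,"az":0,"fingers":0},
  ],
)

```text
time_s: 14.35
ee_pos: [0.3574, -0.3795, 0.3965]
ee_rot: [[0.928, 0.374, 0.002], [0.374, -0.928, -0.002], [0.001, 0.002, -1.0]]
wrist_force: [0.2, -0.5, -0.1]
opening: 0.0907
```

Emit:
play_rows(
  commands=[
    {"tx":-40,"ty":-30,"tz":0,"ax":0,"ay":0,"az":0,"fingers":0},
    {"tx":-80,"ty":-60,"tz":0,"ax":0,"ay":0,"az":0,"fingers":0},
    {"tx":-120,"ty":-90,"tz":0,"ax":0,"ay":0,"az":0,"fingers":0},
    {"tx":-130,"ty":-100,"tz":0,"ax":0,"ay":0,"az":0,"fingers":0},
    {"tx":-130,"ty":-100,"tz":0,"ax":0,"ay":0,"az":0,"fingers":0},
  ],
)

```text
time_s: 14.85
ee_pos: [0.2273, -0.4795, 0.3957]
ee_rot: [[0.929, 0.37, 0.001], [0.37, -0.929, -0.001], [0.0, 0.002, -1.0]]
wrist_force: [-0.1, 0.3, 0.6]
opening: 0.0912
```

```bash
python3 - <<'E'
from h import *
g=grab("scene","scene11");f=grab("top","top11")
cv2.imwrite("pics/c13.png",np.hstack([cv2.resize(g["image"][140:210,320:410],(500,400)),cv2.resize(f["image"][140:230,365:432],(300,400))]))
print(get_state()["ee_pos"])
B=((100,120,80),(125,255,255))
p,w,r=blobs(f,*B,(370,140,430,220),.056);print("top carrier(+base edges)",r)
p,w,r=blobs(f,(22,120,100),(35,255,255),(250,95,292,195),.068);print("yellow",r)
a=np.radians(22);u=np.array([np.cos(a),np.sin(a)]);v=np.array([-u[1],u[0]]);c=np.array([.4995,-.192])
for sx in(-65,65):
  for sy in(-28,28):
    p=c+sx/1000*u+sy/1000*v
    q=proj(f,np.r_[p,.056]);b=proj(f,np.r_[p,.008]);qs=proj(g,np.r_[p,.056])
    print(sx,sy,"top crop",((q-[365,140])*4.46+[500,0]).round(),"base",((b-[365,140])*4.46+[500,0]).round(),"scene crop",((qs-[320,140])*5.6).round())
E
```

```text
[ 0.22914496 -0.47797774  0.39528001]
top carrier(+base edges) ((499.5723876953125, -187.94100952148438), (134.718505859375, 67.8404312133789), 21.883270263671875)
yellow ((596.1802368164062, 110.88955688476562), (124.16077423095703, 54.1402702331543), 1.7908778190612793)
-65 -28 top crop [754. 295.] base [731. 298.] scene crop [429. 164.]
-65 28 top crop [655. 332.] base [637. 334.] scene crop [397. 232.]
65 -28 top crop [664.  66.] base [646.  81.] scene crop [103. 113.]
65 28 top crop [566. 103.] base [553. 116.] scene crop [ 58. 176.]
```

View pics/c13.png

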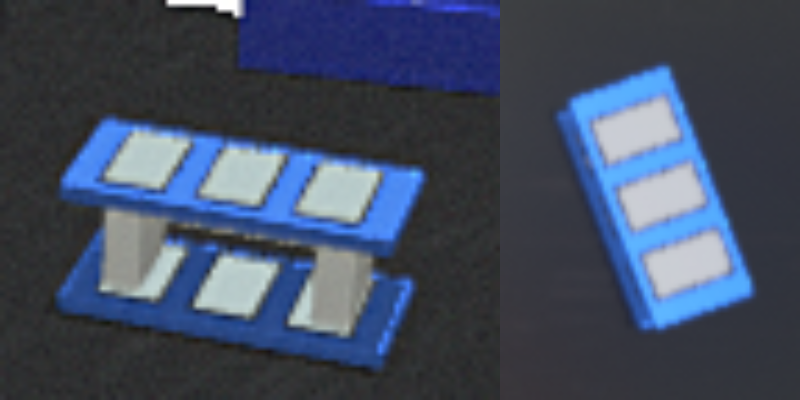

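The carrier lies flat on the spacer. Its corners in the top crop, (665,66), (752,293), (650,330) and (572,98), match the expected projections to about 1 px of the camera image. The yellow carrier reads exactly as before.

```bash
python3 -c "
from cell import job
print(job.sign_off())"
```

```text
the job is handed in; nothing more can be done
None
```

The blue carrier now lies on the stack's white spacer, and I handed the job in at about 15 s of the 48 s. The hand-in gives no verdict, so what follows rests on my own camera checks.

**What I did:** I pushed the blue carrier from behind with closed fingers until it stuck out about 48 mm over the front edge. I then gripped it there by its long sides (opening 55.8 mm on the 56 mm plate) and carried it level to the stack. I set it down with about 4 N of contact, let go and moved the arm clear.

**Last checks:**
- **Position:** the carrier's outline in the top view is within about 2 mm of where it should lie, centred and lengthwise. The scene view shows it flat and right side up.
- **Stack and yellow carrier:** the stack's base looked unmoved. The yellow carrier's measured position was the same as at the start.
- **Disagreements:** the two cameras differed by 2 to 5 mm on the deck's front edge and the stack's centre. That is more than the calibration's 2 mm but inside the tolerances. In the scene view the carrier sits about 1–2 px from where I predicted, with the worst corners near 4 mm. A small droop seen at the rear during the carry was gone once it was on the spacer.

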